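# Trip-test the spindle breaker, sleeve the spindle, reset the lever

### The arm

A 7-joint arm with a two-finger parallel gripper is mounted at the origin on the work surface. World frame = base frame: x ahead of the robot, y to its left, z up, the work surface at z = 0. Lengths are in m, angles in rad, forces in N, time in s.
With the tool pointing down it reaches from about 0.425 to 0.95 m from the base axis. Payload 16.7 kg.
Tool frame: the origin (TCP) lies at the very end of the fingers, on their centre line; the grasp point (between the pads) lies 19 mm behind it; z points along the fingers, y is the line along which they close (so a half turn about z gives the same grasp; the last joint's range is limited). The gripper opens to 94 mm and grips with 3 to 60 N. Pads are 16 mm wide; open, the fingers measure 119 mm over their backs; the gripper's body (75 mm by 177 mm) begins 78 mm behind the grasp point.
Start: joints at [-1.48, 0.426, 0.074, 1.606, -0.034, 1.111, -0.067], TCP at [0.161, 0.655, 0.205] pointing down, gripper open.
Joint ranges: [-2.85, 2.85], [-0.5, 2.14], [-1.23, 1.37], [0.21, 2.46], [-1.02, 4.16], [0.16, 2.05], [-2.73, 2.73]. Speed limits (rad/s): [1.89, 1.89, 2.39, 2.39, 3.01, 3.01, 3.01].

### API

Orientations are given as a rotation vector (axis times angle).
In Python, from cell import env, get_image, camera_info, order gives the robot as it stands.
- The arm moves only by the shell command python3 -m jog 'ROWS' [FORCE]. ROWS is JSON, a list of rows, each an object of numbers: "tx", "ty", "tz": the shift along the tool's x, y, z as a fraction of full scale; "wx", "wy", "wz": the turn, a rotation vector about the tool's x, y, z as a fraction of full scale; "fingers": the closure, from -1 (fully open) to 1 (shut). In form: [{"tx": .., "ty": .., "tz": .., "wx": .., "wy": .., "wz": .., "fingers": ..}, ...]. A call has 1 to 12 rows; each row is the pose to reach, as a shift and turn from the pose commanded when the call began, along the tool's axes at that moment; what a row does not reach only later rows make up. Full scale, the value 1, is 0.4 m for a shift and 120 degrees for a turn. A row lasts 1/8 s, in which the tool goes at most 62.5 mm and 10.7 degrees, less where a joint would pass 70% of its speed; a pose out of reach is approached as far as the arm can. A call with a number of a shift or a turn outside -1 to 1 is refused whole. A call with a gripper value outside its range is refused whole. The fingers move at their own pace and stop on an object; FORCE is the grip in N (left out, the last holds). Time passes only in rows, so rows that repeat a pose let the fingers close. It gives the time, the measured TCP pose, the force, the opening and the grip force at its end, in the units of the state.
- env.get_obs(): the state, without advancing time (a new reading comes with each control period).
- get_image(name): name is "side" or "top"; returns (picture, depth): 384x512x3 uint8, red, green, blue; 384x512 float32, m along the optical axis (not along the pixel's ray), 0 where there is no reading.
- camera_info(name): a dict with "camera_matrix" (3x3 intrinsics, pixels), "k1" (the pictures are not rectified: a ray, as slopes to the right and down, at radius r is drawn at 1 + k1 r^2 times it, then the intrinsics apply), "R" (3x3) and "t" (3): a world point X has camera coordinates R X + t. Camera axes: x right, y down, z forward; pixel columns grow to the right and rows downward; lengths in m; the calibration is good to about 2 mm. A picture is of the moment at which its call begins. camera_info takes no time and is no camera call.
- order.job_done(): hands the job in; it is judged then, once.
The state is a dict: "clock": time; "joints": joint angles; "joint_velocities": joint speeds; "effort": joint torques, N m; "ee_pos": TCP position; "ee_rot": TCP orientation; "force": force on the tool from outside, world axes, zero at the start; "torque": the same for the moment, N m; "grip_width": finger opening in m; "grasp_force": force on a finger pad.
Only numpy, scipy, OpenCV 4.12 (cv2) and the standard library are available. Lean on these libraries where they do the work, as an engineer would, in place of code of your own. Each camera call takes 0.05 s, during which the arm holds its last target. There are 200 camera calls.

### The job

Fit the sleeve to the polishing spindle with its power safely off: first press the blue test button on the grey trip unit until the red lever drops by itself, and do not touch that lever until the sleeve is on. Then put the brass sleeve over the upright spindle shaft, lowering it fully down onto the flange without letting it drop, and let go of it. Then lift the red lever all the way back up so that it stays up; leave the other things on the bench where they are.

Things in the scene. Friction and masses are not known exactly. Their poses are not given: they have to be found in the camera images.
- breaker: Grey trip unit fixed to the bench, 130 (x) x 190 (y) x 80 mm high, origin under its centre; -x is its front (yellow plate, two black sockets), roughly towards the robot; left or right and a little turned. On top near the front: red lever hinged at x = -45, y = -45, z = 92 mm; blue test button at x = -40, y = +45 mm.
- lever_hinge (a point): Middle of the lever's hinge axis, which runs along the unit's y (axes as the unit's), 92 mm above the bench. It lies between two fixed steel cheeks, 36 mm long in x, 103 mm above the bench at their tops, 36 mm apart inside and 52 mm over the outside.
- lever (a joint): Lever hinge, rad. 0 = up (power on): leans 0.2 back (towards the unit's +x), past its dead point, and stays there by its weight. 1.65 = dropped: sticks out in front of the unit (-x), 0.12 above level. The dead point is at 0.2; lifted past it, the lever falls to 0 and stays. About 0.2 kg.
- lever_grip (a point): Centre of the lever's red grip, 76 mm from the hinge axis. The grip is 48 mm long along the lever (52 to 100 mm from the hinge axis), 28 mm wide along the unit's y, 18 mm thick. Its axes turn with the lever.
- test_button (a joint): Travel of the test button, m: 0 = out, 0.007 = fully in; it springs back. At about 4 to 5 mm the lever is tipped over and drops. About 4 to 5 N.
- button_top (a point): Centre of the top of the blue test button (36 mm across, 18 mm above the unit's top, in a yellow collar 50 mm across and 8 mm high); pressed straight down.
- sleeve: Loose brass-coloured sleeve (tube), standing upright on the bench, outside 48 mm across, bore 27 mm, 70 mm long, about 0.25 kg; origin at the centre of its lower end, z along its bore.
- spindle: Green upright polishing spindle fixed to the bench, origin under its centre: foot 120 x 120 x 12 mm, round motor 100 mm across up to 52 mm, dark steel flange 64 mm across up to 60 mm, bright steel shaft 23 mm across from there up to 140 mm, its last 10 mm tapering to 12 mm. Left or right, on the other side from the trip unit.
- spindle_top (a point): Centre of the top of the spindle's shaft, 140 mm above the bench.
- flange_top (a point): On the spindle's axis at the top of its flange, 60 mm above the bench: where the sleeve's lower end must come to rest.
- oil_bottle: Bystander: blue bottle, 44 mm across, 110 mm high, standing; origin under its centre.
- screw_jar: Bystander: amber jar with black cap, 64 mm across, 70 mm high, standing; origin under its centre.
- mallet: Bystander: wooden-headed mallet 240 mm long, lying on the bench between the two machines; origin at the middle, handle to its -x.

How it is judged:
By the outcome, as a careful person would: the job done as asked, in the order asked, and still so for the second after the job is handed in, with the robot touching nothing.
It also fails if it takes over 72 s, if anything falls off the work surface, if the arm or the gripper's body presses on something with over 40 N, if the wrist force passes 120 N, or if a joint passes its speed limit or range.

## Working session

There is one attempt and no reset: what is moved stays moved. The work goes in short steps, Python scripts to look and compute and a shell command to move; the robot and the scene stay as the last step left them, time stands still between calls to the robot, and variables do not carry over. Pictures are saved under pics/ and viewed, at most 10 in all, crops included, and the job is handed in when it is done.

```bash
ls; mkdir -p pics; python3 - <<'E'
from cell import env,get_image,camera_info
import cv2,numpy as np
for n in("top","side"):
    im,d=get_image(n); np.savez(f"{n}0.npz",im=im,d=d)
    cv2.imwrite(f"pics/{n}0.png",cv2.cvtColor(im,cv2.COLOR_RGB2BGR))
    print(n,camera_info(n))
o=env.get_obs();print(o)
E
```

```text
pics
top {'camera_matrix': array([[427.73233304,   0.        , 252.88937536],
       [  0.        , 427.73233304, 188.219915  ],
       [  0.        ,   0.        ,   1.        ]]), 'k1': 0.0030588586646588924, 'R': array([[-0.00944022, -0.99963384,  0.02535868],
       [-0.98283927,  0.0046036 , -0.18440654],
       [ 0.18422227, -0.02666434, -0.98252286]]), 't': array([-0.01639693,  0.50399678,  1.23586265])}
side {'camera_matrix': array([[499.32825314,   0.        , 253.5314339 ],
       [  0.        , 499.32825314, 194.69612384],
       [  0.        ,   0.        ,   1.        ]]), 'k1': 0.014384005078161266, 'R': array([[ 0.71251122, -0.70162529,  0.00705112],
       [-0.34277028, -0.3568218 , -0.86901481],
       [ 0.61223876,  0.61676589, -0.49473583]]), 't': array([-0.33618792,  0.27212304,  1.42946422])}
{'clock': 0.1, 'joints': array([-1.47947801,  0.42665296,  0.07386915,  1.60655725, -0.03413269,
        1.11075413, -0.06708049]), 'joint_velocities': array([-0.00176718, -0.00078248,  0.00097846, -0.00022013,  0.0010046 ,
       -0.00091477, -0.00044729]), 'effort': array([ 6.50758215e-03, -9.37462234e+01,  3.67695540e+00, -4.55046487e+01,
       -4.84841724e-02,  1.67997176e-02,  8.68284815e-05]), 'ee_pos': array([0.16091958, 0.6551369 , 0.20485082]), 'ee_rot': array([-3.77418688e-01, -3.11875906e+00,  1.74238183e-03]), 'force': array([ 0.31105061, -0.23896501, -0.10185076]), 'torque': array([0.00128972, 0.02941159, 0.00455428]), 'grasp_force': 0.0, 'grip_width': 0.09395505610292734}
```

View pics/top0.png

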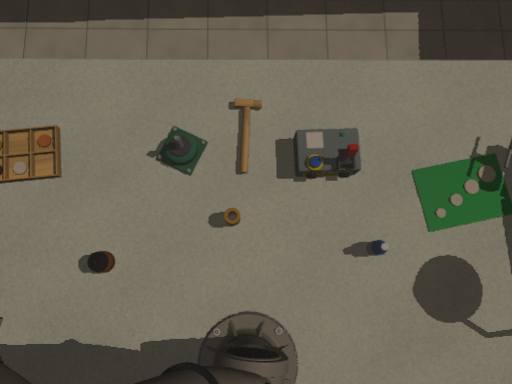

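View pics/side0.png

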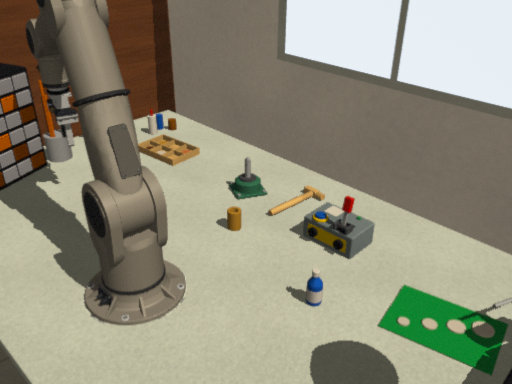

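Top view: the sleeve is at (232,216), the spindle shaft at about (178,148) and the trip unit at (327,152), with its button at (315,162) and lever at (353,149). The mallet is at (246,130). In the side view the sleeve is at (234,218), the shaft top at (248,160) and the button at (320,216).

```bash
cat > h.py <<'E'
import numpy as np,cv2
from scipy.spatial.transform import Rotation as Ro
from cell import env,get_image,camera_info
def und(n,uv):
    c=camera_info(n);u=cv2.undistortPoints(np.float64(uv).reshape(-1,1,2),c["camera_matrix"],np.array([c["k1"],0,0,0.]))[:,0]
    return c,np.c_[u,np.ones(len(u))]
def ray(n,uv,z):
    c,r=und(n,uv);d=r@c["R"];o=-c["R"].T@c["t"]
    return o+d*((z-o[2])/d[:,2])[:,None]
def cloud(n,d):
    v,u=np.mgrid[0:384,0:512];c,r=und(n,np.c_[u.ravel(),v.ravel()])
    return ((r*d.ravel()[:,None]-c["t"])@c["R"]).reshape(384,512,3)
def tool(target,o=None):
    "target TCP minus present, in tool axes, as fraction of full scale"
    o=o or env.get_obs();return Ro.from_rotvec(o["ee_rot"]).inv().apply(np.array(target)-o["ee_pos"])/.4
def hsv(im): return cv2.cvtColor(im,cv2.COLOR_RGB2HSV)
def box(m,x0,y0,x1,y1):
    k=np.zeros_like(m);k[y0:y1,x0:x1]=m[y0:y1,x0:x1];return k
E
python3 - <<'E'
from h import *
B={"top":dict(sl=(215,200,250,232),sp=(150,118,215,180),br=(285,118,370,185),bo=(365,235,392,260)),
"side":dict(sl=(222,202,247,234),sp=(225,150,272,200),br=(295,190,380,255),bo=(300,265,330,308))}
for n in B:
    f=np.load(n+"0.npz");im,d=f["im"],f["d"];P=cloud(n,d);H=hsv(im);ok=d>0
    def rep(k,m):
        q=P[m];
        if len(q)<4: print(n,k,len(q));return
        uv=np.argwhere(m)[:,::-1];(c,wh,a)=cv2.minAreaRect(np.float32(q[:,:2]));
        print(n,k,len(q),"mean",q.mean(0).round(4),"rect",np.round(c,4),np.round(wh,4),round(a,1),"uv",uv.mean(0).round(1),"mid",(uv.min(0)+uv.max(0))/2)
    z=P[...,2]
    hm=lambda lo,hi:(ok&(z>lo)&(z<hi))
    rep("sleeve top",box(hm(.064,.076),*B[n]["sl"]))
    rep("sp shaft top",box(hm(.13,.15),*B[n]["sp"]))
    rep("sp flange",box(hm(.054,.066),*B[n]["sp"]))
    rep("sp foot",box(hm(.007,.018),*B[n]["sp"]))
    rep("br top",box(hm(.075,.084),*B[n]["br"]))
    h,s,v=[H[...,i] for i in range(3)]
    rep("btn",box((h>108)&(h<130)&(s>150)&(v>60),*B[n]["br"]))
    rep("yellow",box((h>18)&(h<35)&(s>150)&(v>60),*B[n]["br"])&hm(.083,.095))
    rep("red",box(((h<6)|(h>174))&(s>150)&(v>50),*B[n]["br"]))
    im2=cv2.resize(im[B[n]["br"][1]-10:B[n]["br"][3]+10,B[n]["br"][0]-10:B[n]["br"][2]+10],None,fx=4,fy=4)
    im3=cv2.resize(im[B[n]["sp"][1]:B[n]["sp"][3],B[n]["sp"][0]:B[n]["sp"][2]],(im2.shape[0],im2.shape[0]))
    cv2.imwrite(f"pics/{n}_c.png",cv2.cvtColor(np.hstack([im2,im3]),cv2.COLOR_RGB2BGR))
E
```

```text
top sleeve top 126 mean [0.4193 0.0434 0.0682] rect [0.4194 0.0437] [0.0447 0.0437] 0.0 uv [231.6 215.5] mid [231.5 215.5]
top sp shaft top 38 mean [0.633  0.2015 0.1349] rect [0.6343 0.2026] [0.0179 0.0175] 1.3 uv [175.3 138.2] mid [175. 138.]
top sp flange 233 mean [0.6299 0.1986 0.0581] rect [0.6347 0.1997] [0.0719 0.0635] 54.5 uv [180.1 146.8] mid [180.5 145.5]
top sp foot 444 mean [0.6203 0.1964 0.0109] rect [0.6335 0.2015] [0.1195 0.1202] 63.9 uv [182.9 154.1] mid [181.5 150. ]
top br top 1790 mean [ 0.6199 -0.2378  0.0783] rect [ 0.615  -0.2433] [0.1299 0.1898] 1.4 uv [325.6 147.9] mid [327.5 150. ]
top btn 75 mean [ 0.5742 -0.2009  0.0957] rect [ 0.5743 -0.2012] [0.0284 0.0278] 33.8 uv [314.8 161.3] mid [315.  161.5]
top yellow 59 mean [ 0.5698 -0.198   0.0859] rect [ 0.5751 -0.2021] [0.0476 0.0453] 7.7 uv [313.3 163.6] mid [314.5 162. ]
top red 63 mean [ 0.5885 -0.2916  0.1813] rect [ 0.6059 -0.2981] [0.025  0.0682] 65.0 uv [352.8 148.4] mid [352.  149.5]
side sleeve top 93 mean [0.4173 0.0414 0.0699] rect [0.4188 0.0421] [0.05   0.0487] 29.4 uv [233.4 210.7] mid [233.5 211.
[... 158 characters left out ...]
72 0.1924 0.0595] rect [0.6303 0.1972] [0.0777 0.0842] 44.9 uv [247.3 178.1] mid [247. 178.]
side sp foot 255 mean [0.6435 0.2072 0.0122] rect [0.7306 0.3018] [0.4403 0.1976] 45.0 uv [247.6 186.8] mid [248.  174.5]
side br top 876 mean [ 0.6123 -0.2563  0.0808] rect [ 0.6145 -0.2461] [0.1373 0.1937] 1.5 uv [341.  220.9] mid [339. 221.]
side btn 6 mean [ 0.5742 -0.2087  0.0955] rect [ 0.5738 -0.2079] [0.0211 0.0299] 81.1 uv [322.  215.5] mid [320.5 214.5]
side yellow 48 mean [ 0.5627 -0.2094  0.0882] rect [ 0.5643 -0.2072] [0.0319 0.0475] 30.0 uv [319.8 218.8] mid [320. 218.]
side red 132 mean [ 0.5739 -0.3013  0.1782] rect [ 0.0234 -0.6475] [1.355 0.028] 32.2 uv [348.1 204. ] mid [348. 204.]
```

View pics/top_c.png

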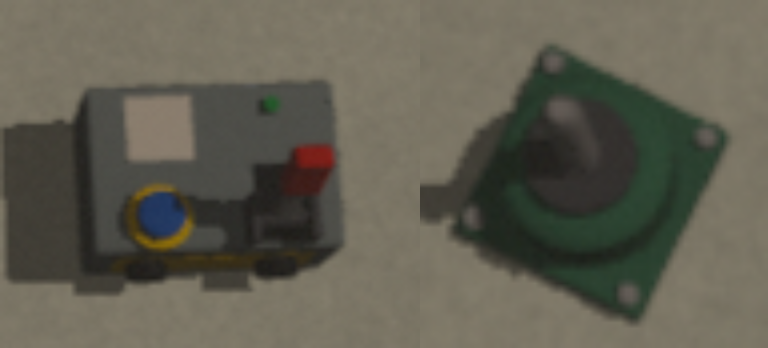

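The measurements agree with the given sizes: unit 130x190 at z=0.08, button at (.574,-.2005), sleeve at (.419,.043), shaft at (.633,.200). I'll swing over to the button with the tool turned, so the gripper body stays clear of the lever.

```bash
python3 - <<'E'
from h import *
for t in [(.161,.655,.32),(.6,.3,.3),(.574,-.2005,.2)]: print(t,tool(t).round(3))
E
```

```text
(0.161, 0.655, 0.32) [-0.    -0.001 -0.288]
(0.6, 0.3, 0.3) [-1.278 -0.601 -0.237]
(0.574, -0.2005, 0.2) [-1.513 -1.831  0.014]
```

```bash
python3 -m jog '[{"tz":-0.15,"fingers":1},{"tx":-0.14,"ty":-0.06,"tz":-0.24,"fingers":1},{"tx":-0.28,"ty":-0.13,"tz":-0.24,"fingers":1},{"tx":-0.42,"ty":-0.2,"tz":-0.24,"fingers":1},{"tx":-0.56,"ty":-0.26,"tz":-0.24,"fingers":1},{"tx":-0.7,"ty":-0.33,"tz":-0.24,"fingers":1},{"tx":-0.84,"ty":-0.4,"tz":-0.24,"fingers":1},{"tx":-0.98,"ty":-0.46,"tz":-0.24,"fingers":1},{"tx":-0.98,"ty":-0.46,"tz":-0.24,"fingers":1},{"tx":-0.98,"ty":-0.46,"tz":-0.24,"fingers":1}]' 30; python3 - <<'E'
from h import *
for t in [(.574,-.2005,.3),(.574,-.2005,.2)]: print(t,tool(t).round(3))
o=env.get_obs();print(o["ee_pos"],o["joints"].round(2),Ro.from_rotvec(o["ee_rot"]).as_matrix().round(3))
E
```

```text
(0.574, -0.2005, 0.3) [-1.513 -1.831 -0.236]
(0.574, -0.2005, 0.2) [-1.513 -1.831  0.014]
[0.16091958 0.6551369  0.20485082] [-1.48  0.43  0.07  1.61 -0.03  1.11 -0.07] [[-0.971  0.239 -0.   ]
 [ 0.239  0.971 -0.001]
 [-0.    -0.001 -1.   ]]invalid input
```

```bash
python3 -m jog '[{"tx":0,"ty":0,"tz":-0.15,"wx":0,"wy":0,"wz":0,"fingers":1},{"tx":-0.14,"ty":-0.06,"tz":-0.24,"wx":0,"wy":0,"wz":0,"fingers":1},{"tx":-0.28,"ty":-0.13,"tz":-0.24,"wx":0,"wy":0,"wz":0,"fingers":1},{"tx":-0.42,"ty":-0.2,"tz":-0.24,"wx":0,"wy":0,"wz":0,"fingers":1},{"tx":-0.56,"ty":-0.26,"tz":-0.24,"wx":0,"wy":0,"wz":0,"fingers":1},{"tx":-0.7,"ty":-0.33,"tz":-0.24,"wx":0,"wy":0,"wz":0,"fingers":1},{"tx":-0.84,"ty":-0.4,"tz":-0.24,"wx":0,"wy":0,"wz":0,"fingers":1},{"tx":-0.98,"ty":-0.46,"tz":-0.24,"wx":0,"wy":0,"wz":0,"fingers":1},{"tx":-0.98,"ty":-0.46,"tz":-0.24,"wx":0,"wy":0,"wz":0,"fingers":1},{"tx":-0.98,"ty":-0.46,"tz":-0.24,"wx":0,"wy":0,"wz":0,"fingers":1}]' 30; python3 - <<'E'
from h import *
for t in [(.574,-.2005,.3),(.574,-.2005,.2)]: print(t,tool(t).round(3))
o=env.get_obs();print(o["ee_pos"],o["joints"].round(2),Ro.from_rotvec(o["ee_rot"]).as_matrix().round(3))
E
```

```text
clock: 1.35
ee_pos: [0.4976, 0.3833, 0.3011]
ee_rot: [-0.378, -3.118, 0.001]
force: [-0.0, 0.4, -0.0]
grip_width: 0.0007
grasp_force: 0.0
(0.574, -0.2005, 0.3) [-0.534 -1.371  0.003]
(0.574, -0.2005, 0.2) [-0.535 -1.371  0.253]
[0.49756322 0.38328494 0.30106805] [-0.97  0.29  0.27  1.61 -0.08  1.26  0.64] [[-0.971  0.239 -0.001]
 [ 0.239  0.971 -0.   ]
 [ 0.001 -0.    -1.   ]]
```

```bash
python3 -m jog '[{"tx":-0.05,"ty":-0.13,"tz":0,"wx":0,"wy":0,"wz":0.08,"fingers":1},{"tx":-0.1,"ty":-0.26,"tz":0,"wx":0,"wy":0,"wz":0.16,"fingers":1},{"tx":-0.15,"ty":-0.39,"tz":0,"wx":0,"wy":0,"wz":0.24,"fingers":1},{"tx":-0.2,"ty":-0.52,"tz":0,"wx":0,"wy":0,"wz":0.32,"fingers":1},{"tx":-0.26,"ty":-0.65,"tz":0,"wx":0,"wy":0,"wz":0.4,"fingers":1},{"tx":-0.31,"ty":-0.78,"tz":0,"wx":0,"wy":0,"wz":0.48,"fingers":1},{"tx":-0.36,"ty":-0.91,"tz":0,"wx":0,"wy":0,"wz":0.56,"fingers":1},{"tx":-0.39,"ty":-1,"tz":0,"wx":0,"wy":0,"wz":0.623,"fingers":1},{"tx":-0.39,"ty":-1,"tz":0,"wx":0,"wy":0,"wz":0.623,"fingers":1},{"tx":-0.39,"ty":-1,"tz":0,"wx":0,"wy":0,"wz":0.623,"fingers":1}]' 30; python3 - <<'E'
from h import *
for t in [(.574,-.2005,.3),(.574,-.2005,.12)]: print(t,tool(t).round(3))
o=env.get_obs();print(o["ee_pos"],o["joints"].round(2),Ro.from_rotvec(o["ee_rot"]).as_matrix().round(3))
E
```

```text
clock: 2.6
ee_pos: [0.5538, -0.0403, 0.3013]
ee_rot: [-2.189, -2.253, -0.0]
force: [-0.6, 0.9, 0.1]
grip_width: -0.0001
grasp_force: 0.0
(0.574, -0.2005, 0.3) [-0.402  0.039  0.003]
(0.574, -0.2005, 0.12) [-0.402  0.039  0.453]
[ 0.55381456 -0.04028683  0.30129349] [-0.63  0.17  0.67  1.79 -0.11  1.22  0.11] [[-0.029  1.    -0.   ]
 [ 1.     0.029  0.001]
 [ 0.001 -0.    -1.   ]]
```

```bash
python3 -m jog '[{"tx":-0.13,"ty":0.01,"tz":0,"wx":0,"wy":0,"wz":0,"fingers":1},{"tx":-0.26,"ty":0.03,"tz":0,"wx":0,"wy":0,"wz":0,"fingers":1},{"tx":-0.4,"ty":0.039,"tz":0.08,"wx":0,"wy":0,"wz":0,"fingers":1},{"tx":-0.402,"ty":0.039,"tz":0.2,"wx":0,"wy":0,"wz":0,"fingers":1},{"tx":-0.402,"ty":0.039,"tz":0.33,"wx":0,"wy":0,"wz":0,"fingers":1},{"tx":-0.402,"ty":0.039,"tz":0.453,"wx":0,"wy":0,"wz":0,"fingers":1},{"tx":-0.402,"ty":0.039,"tz":0.453,"wx":0,"wy":0,"wz":0,"fingers":1},{"tx":-0.402,"ty":0.039,"tz":0.453,"wx":0,"wy":0,"wz":0,"fingers":1}]' 30; python3 - <<'E'
from h import *
print(tool((.574,-.2005,.092)).round(4),env.get_obs()["force"])
E
```

```text
clock: 3.6
ee_pos: [0.5746, -0.2021, 0.1219]
ee_rot: [2.191, 2.25, 0.001]
force: [-0.2, -0.1, 0.3]
grip_width: 0.0007
grasp_force: 0.0
[ 0.0041 -0.0016  0.0748] [-0.18544013 -0.10515861  0.28613525]
```

```bash
python3 -m jog '[{"tx":0.004,"ty":0,"tz":0.04,"wx":0,"wy":0,"wz":0,"fingers":1},{"tx":0.004,"ty":0,"tz":0.055,"wx":0,"wy":0,"wz":0,"fingers":1},{"tx":0.004,"ty":0,"tz":0.065,"wx":0,"wy":0,"wz":0,"fingers":1},{"tx":0.004,"ty":0,"tz":0.071,"wx":0,"wy":0,"wz":0,"fingers":1},{"tx":0.004,"ty":0,"tz":0.075,"wx":0,"wy":0,"wz":0,"fingers":1},{"tx":0.004,"ty":0,"tz":0.075,"wx":0,"wy":0,"wz":0,"fingers":1},{"tx":0.004,"ty":0,"tz":0.075,"wx":0,"wy":0,"wz":0,"fingers":1},{"tx":0.004,"ty":0,"tz":0.075,"wx":0,"wy":0,"wz":0,"fingers":1}]' 30; python3 - <<'E'
from h import *
im,d=get_image("side")
cv2.imwrite("pics/press.png",cv2.resize(cv2.cvtColor(im[150:290,250:420],cv2.COLOR_RGB2BGR),None,fx=4,fy=4))
E
```

```text
clock: 4.6
ee_pos: [0.5737, -0.201, 0.0911]
ee_rot: [2.193, 2.249, 0.001]
force: [-3.7, 4.7, 15.5]
grip_width: 0.0004
grasp_force: 7.9
```

View pics/press.png

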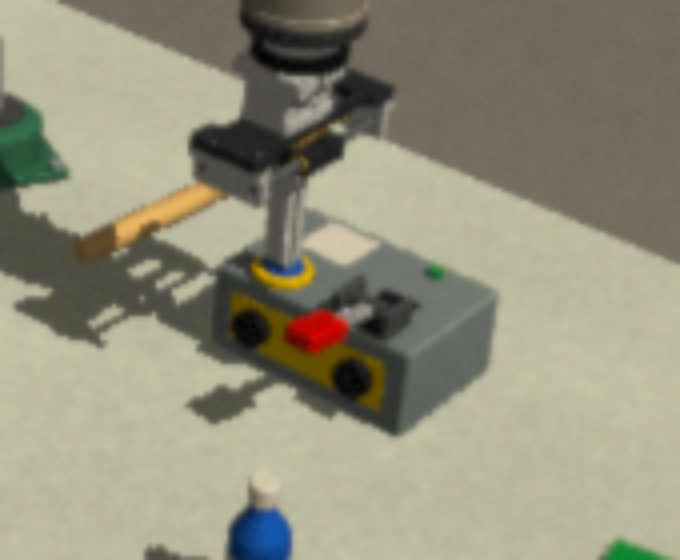

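The lever has dropped: the red grip at (318,330) in the crop sticks out in front of the unit. Next is the sleeve.

```bash
python3 -m jog '[{"tx":0,"ty":0,"tz":-0.12,"wx":0,"wy":0,"wz":0,"fingers":1},{"tx":0,"ty":0,"tz":-0.25,"wx":0,"wy":0,"wz":0,"fingers":1},{"tx":0.1,"ty":-0.06,"tz":-0.3,"wx":0,"wy":0,"wz":0,"fingers":0},{"tx":0.23,"ty":-0.14,"tz":-0.3,"wx":0,"wy":0,"wz":0,"fingers":-1},{"tx":0.36,"ty":-0.21,"tz":-0.3,"wx":0,"wy":0,"wz":0,"fingers":-1},{"tx":0.49,"ty":-0.29,"tz":-0.3,"wx":0,"wy":0,"wz":0,"fingers":-1},{"tx":0.621,"ty":-0.37,"tz":-0.3,"wx":0,"wy":0,"wz":0,"fingers":-1},{"tx":0.621,"ty":-0.37,"tz":-0.3,"wx":0,"wy":0,"wz":0,"fingers":-1},{"tx":0.621,"ty":-0.37,"tz":-0.3,"wx":0,"wy":0,"wz":0,"fingers":-1}]' 30; python3 - <<'E'
from h import *
print(tool((.419,.043,.035)).round(4)); o=env.get_obs();print(o["joints"].round(2),Ro.from_rotvec(o["ee_rot"]).as_matrix().round(3))
E
```

```text
clock: 5.78
ee_pos: [0.4196, 0.0431, 0.2105]
ee_rot: [2.193, 2.249, 0.001]
force: [-0.3, -0.6, 0.1]
grip_width: 0.0671
grasp_force: 0.0
[-3.000e-04 -1.900e-03  4.388e-01]
[-0.88 -0.04  0.62  2.16  0.03  1.01 -0.25] [[-0.025  1.     0.001]
 [ 1.     0.025  0.   ]
 [ 0.     0.001 -1.   ]]
```

```bash
python3 -m jog '[{"tx":0,"ty":-0.002,"tz":0.05,"wx":0,"wy":0,"wz":0,"fingers":-1},{"tx":0,"ty":-0.002,"tz":0.1,"wx":0,"wy":0,"wz":0,"fingers":-1},{"tx":0,"ty":-0.002,"tz":0.2,"wx":0,"wy":0,"wz":0,"fingers":-1},{"tx":0,"ty":-0.002,"tz":0.32,"wx":0,"wy":0,"wz":0,"fingers":-1},{"tx":0,"ty":-0.002,"tz":0.41,"wx":0,"wy":0,"wz":0,"fingers":-1},{"tx":0,"ty":-0.002,"tz":0.438,"wx":0,"wy":0,"wz":0,"fingers":-1},{"tx":0,"ty":-0.002,"tz":0.438,"wx":0,"wy":0,"wz":0,"fingers":-1}]' 30; python3 - <<'E'
from h import *
print(tool((.419,.043,.035)).round(4)); o=env.get_obs();print(o["joints"].round(2),Ro.from_rotvec(o["ee_rot"]).as_matrix().round(3))
E
```

```text
clock: 6.65
ee_pos: [0.4188, 0.0423, 0.0351]
ee_rot: [2.195, 2.247, -0.002]
force: [-0.4, -0.3, 0.6]
grip_width: 0.0938
grasp_force: 0.0
[0.0017 0.0005 0.0003]
[-0.74  0.32  0.56  2.32 -0.32  0.57  0.09] [[-0.023  1.    -0.001]
 [ 1.     0.023 -0.001]
 [-0.001 -0.001 -1.   ]]
```

```bash
python3 -m jog '[{"tx":0,"ty":0,"tz":0,"wx":0,"wy":0,"wz":0,"fingers":0.3},{"tx":0,"ty":0,"tz":0,"wx":0,"wy":0,"wz":0,"fingers":1},{"tx":0,"ty":0,"tz":0,"wx":0,"wy":0,"wz":0,"fingers":1},{"tx":0,"ty":0,"tz":0,"wx":0,"wy":0,"wz":0,"fingers":1},{"tx":0,"ty":0,"tz":0,"wx":0,"wy":0,"wz":0,"fingers":1},{"tx":0,"ty":0,"tz":0,"wx":0,"wy":0,"wz":0,"fingers":1},{"tx":0,"ty":0,"tz":0,"wx":0,"wy":0,"wz":0,"fingers":1}]' 25
python3 -m jog '[{"tx":0,"ty":0,"tz":-0.05,"wx":0,"wy":0,"wz":0,"fingers":1},{"tx":0,"ty":0,"tz":-0.15,"wx":0,"wy":0,"wz":0,"fingers":1},{"tx":0,"ty":0,"tz":-0.25,"wx":0,"wy":0,"wz":0,"fingers":1},{"tx":0,"ty":0,"tz":-0.35,"wx":0,"wy":0,"wz":0,"fingers":1},{"tx":0,"ty":0,"tz":-0.42,"wx":0,"wy":0,"wz":0,"fingers":1},{"tx":0,"ty":0,"tz":-0.45,"wx":0,"wy":0,"wz":0,"fingers":1},{"tx":0,"ty":0,"tz":-0.45,"wx":0,"wy":0,"wz":0,"fingers":1}]' 25
python3 - <<'E'
from h import *
print(tool((.633,.1995,.225)).round(4)); o=env.get_obs();print(o["joints"].round(2),Ro.from_rotvec(o["ee_rot"]).as_matrix().round(3))
E
```

```text
clock: 7.52
ee_pos: [0.4189, 0.0436, 0.0353]
ee_rot: [2.193, 2.249, 0.001]
force: [1.5, 0.3, 6.3]
grip_width: 0.0478
grasp_force: 25.0
clock: 8.4
ee_pos: [0.4183, 0.0436, 0.2148]
ee_rot: [-2.193, -2.249, -0.0]
force: [0.0, 0.2, -3.8]
grip_width: 0.0474
grasp_force: 25.0
[ 0.376   0.5465 -0.0253]
[-0.95 -0.06  0.68  2.16  0.04  1.03 -0.26] [[-0.025  1.    -0.   ]
 [ 1.     0.025  0.   ]
 [ 0.    -0.    -1.   ]]
```

```bash
python3 -m jog '[{"tx":0.06,"ty":0.09,"tz":-0.02,"wx":0,"wy":0,"wz":0,"fingers":1},{"tx":0.14,"ty":0.2,"tz":-0.02,"wx":0,"wy":0,"wz":0,"fingers":1},{"tx":0.22,"ty":0.32,"tz":-0.02,"wx":0,"wy":0,"wz":0,"fingers":1},{"tx":0.29,"ty":0.43,"tz":-0.02,"wx":0,"wy":0,"wz":0,"fingers":1},{"tx":0.35,"ty":0.51,"tz":-0.02,"wx":0,"wy":0,"wz":0,"fingers":1},{"tx":0.376,"ty":0.546,"tz":-0.02,"wx":0,"wy":0,"wz":0,"fingers":1},{"tx":0.376,"ty":0.546,"tz":-0.02,"wx":0,"wy":0,"wz":0,"fingers":1},{"tx":0.376,"ty":0.546,"tz":-0.02,"wx":0,"wy":0,"wz":0,"fingers":1},{"tx":0.376,"ty":0.546,"tz":-0.02,"wx":0,"wy":0,"wz":0,"fingers":1}]' 25
python3 - <<'E'
from h import *
print(tool((.633,.1995,.19)).round(4)); o=env.get_obs();print(o["ee_pos"],Ro.from_rotvec(o["ee_rot"]).as_matrix().round(3))
a=[]
for n,b in(("side",(185,90,325,210)),("top",(110,80,250,200))):
    im,d=get_image(n);np.savez(n+"1.npz",im=im,d=d);a.append(cv2.resize(im[b[1]:b[3],b[0]:b[2]],(400,343)))
cv2.imwrite("pics/over.png",cv2.cvtColor(np.hstack(a),cv2.COLOR_RGB2BGR))
E
```

```text
clock: 9.52
ee_pos: [0.6325, 0.1986, 0.2229]
ee_rot: [-2.194, -2.248, 0.0]
force: [0.1, -0.1, -3.1]
grip_width: 0.0476
grasp_force: 25.0
[0.0023 0.0014 0.0823]
[0.63246301 0.19858501 0.22290784] [[-0.024  1.    -0.   ]
 [ 1.     0.024  0.   ]
 [ 0.    -0.    -1.   ]]
```

View pics/over.png

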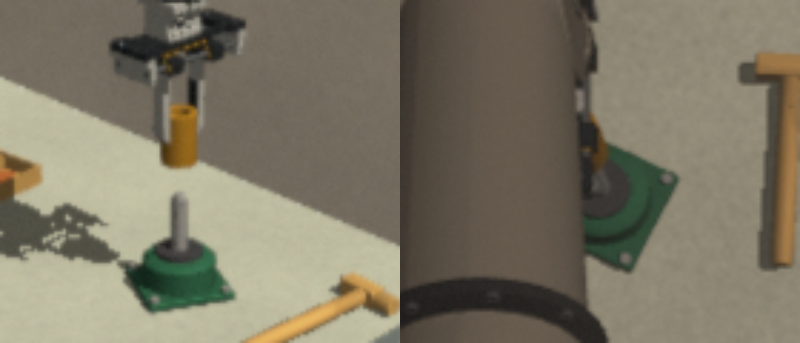

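In the crop's left half the sleeve is at (180,140) and the shaft is right below it at (180,220). I'll check the remaining offset in numbers.

```bash
python3 - <<'E'
from h import *
f=np.load("side1.npz");im,d=f["im"],f["d"];P=cloud("side",d);H=hsv(im);h,s,v=[H[...,i].astype(int) for i in range(3)]
c=camera_info("side");rx=c["R"][0,:2]/np.linalg.norm(c["R"][0,:2]);fw=c["R"][2,:2]/np.linalg.norm(c["R"][2,:2])
def fit(m,r,name):
    q=P[m];l=q[:,:2]@rx;k=q[:,:2]@fw
    from scipy.optimize import least_squares
    g=least_squares(lambda p:np.hypot(l-p[0],k-p[1])-r,[l.mean(),k.mean()+r],loss="soft_l1",f_scale=.002)
    uv=np.argwhere(m);cols=[(uv[uv[:,0]==y,1].min()+uv[uv[:,0]==y,1].max())/2 for y in np.unique(uv[:,0])]
    xy=g.x[0]*rx+g.x[1]*fw
    print(name,len(q),q[:,2].min().round(3),q[:,2].max().round(3),"fit xy",xy.round(4),"cols",np.round(cols,1),"med",np.median(cols), "rows",np.unique(uv[:,0])[[0,-1]])
    return xy
ok=d>0
a=fit(box((h>8)&(h<24)&(s>150)&ok&(P[...,2]<.25),235,120,265,152),.024,"sleeve")
Z=P[...,2]
b=fit(box(ok&(Z>.075)&(Z<.128)&(np.abs(P[...,0]-.633)<.03)&(np.abs(P[...,1]-.1995)<.03)&(s<110),230,150,265,190),.0115,"shaft")
print("shaft-sleeve",(b-a).round(4),"need tool",tool(env.get_obs()["ee_pos"]+np.r_[b-a,0]).round(4))
E
```

```text
sleeve 148 0.192 0.249 fit xy [0.6349 0.1982] cols [249.  249.  249.  249.  249.  249.  249.  247.5 247.5 247.5 247.5 247.5
 247.5 247.5 248. ] med 248.0 rows [133 147]
shaft 75 0.075 0.128 fit xy [0.6385 0.1994] cols [247.5 247.5 247.5 247.5 247.5 247.5 247.5 247.5 247.5 247.5 247.5 247.5
 247.  247. ] med 247.5 rows [162 175]
shaft-sleeve [0.0036 0.0012] need tool [0.0029 0.0091 0.    ]
```

```bash
python3 -m jog '[{"tx":0.003,"ty":0.0025,"tz":0.04,"wx":0,"wy":0,"wz":0,"fingers":1},{"tx":0.003,"ty":0.0025,"tz":0.08,"wx":0,"wy":0,"wz":0,"fingers":1},{"tx":0.003,"ty":0.0025,"tz":0.11,"wx":0,"wy":0,"wz":0,"fingers":1},{"tx":0.003,"ty":0.0025,"tz":0.125,"wx":0,"wy":0,"wz":0,"fingers":1},{"tx":0.003,"ty":0.0025,"tz":0.135,"wx":0,"wy":0,"wz":0,"fingers":1},{"tx":0.003,"ty":0.0025,"tz":0.145,"wx":0,"wy":0,"wz":0,"fingers":1},{"tx":0.003,"ty":0.0025,"tz":0.155,"wx":0,"wy":0,"wz":0,"fingers":1},{"tx":0.003,"ty":0.0025,"tz":0.16,"wx":0,"wy":0,"wz":0,"fingers":1},{"tx":0.003,"ty":0.0025,"tz":0.16,"wx":0,"wy":0,"wz":0,"fingers":1},{"tx":0.003,"ty":0.0025,"tz":0.16,"wx":0,"wy":0,"wz":0,"fingers":1}]' 25
python3 - <<'E'
from h import *
o=env.get_obs();print(o["force"],o["torque"],o["ee_pos"])
E
```

```text
clock: 10.88
ee_pos: [0.6341, 0.2006, 0.1592]
ee_rot: [2.193, 2.249, 0.0]
force: [1.4, 1.0, -4.2]
grip_width: 0.0473
grasp_force: 25.0
[ 1.42125169  1.03052122 -4.20107196] [ 0.10575892 -0.28067712  0.00653168] [0.63407852 0.20060542 0.15923245]
```

It is on the shaft with only about 2 N of lateral force, so I'll keep lowering.

```bash
python3 -m jog '[{"tx":0.002,"ty":0.0025,"tz":0.02,"wx":0,"wy":0,"wz":0,"fingers":1},{"tx":0.002,"ty":0.0025,"tz":0.04,"wx":0,"wy":0,"wz":0,"fingers":1},{"tx":0.002,"ty":0.0025,"tz":0.06,"wx":0,"wy":0,"wz":0,"fingers":1},{"tx":0.002,"ty":0.0025,"tz":0.08,"wx":0,"wy":0,"wz":0,"fingers":1},{"tx":0.002,"ty":0.0025,"tz":0.1,"wx":0,"wy":0,"wz":0,"fingers":1},{"tx":0.002,"ty":0.0025,"tz":0.12,"wx":0,"wy":0,"wz":0,"fingers":1},{"tx":0.002,"ty":0.0025,"tz":0.135,"wx":0,"wy":0,"wz":0,"fingers":1},{"tx":0.002,"ty":0.0025,"tz":0.145,"wx":0,"wy":0,"wz":0,"fingers":1},{"tx":0.002,"ty":0.0025,"tz":0.15,"wx":0,"wy":0,"wz":0,"fingers":1},{"tx":0.002,"ty":0.0025,"tz":0.15,"wx":0,"wy":0,"wz":0,"fingers":1},{"tx":0.002,"ty":0.0025,"tz":0.15,"wx":0,"wy":0,"wz":0,"fingers":1}]' 25
```

```text
clock: 12.25
ee_pos: [0.6351, 0.2014, 0.0993]
ee_rot: [2.193, 2.249, 0.0]
force: [-0.3, 1.1, -4.0]
grip_width: 0.0477
grasp_force: 25.0
```

```bash
python3 -m jog '[{"tx":0,"ty":0,"tz":0.004,"wx":0,"wy":0,"wz":0,"fingers":1},{"tx":0,"ty":0,"tz":0.007,"wx":0,"wy":0,"wz":0,"fingers":1},{"tx":0,"ty":0,"tz":0.009,"wx":0,"wy":0,"wz":0,"fingers":1},{"tx":0,"ty":0,"tz":0.01,"wx":0,"wy":0,"wz":0,"fingers":1},{"tx":0,"ty":0,"tz":0.011,"wx":0,"wy":0,"wz":0,"fingers":1},{"tx":0,"ty":0,"tz":0.011,"wx":0,"wy":0,"wz":0,"fingers":1}]' 25
```

```text
clock: 13.0
ee_pos: [0.635, 0.2014, 0.0954]
ee_rot: [-2.193, -2.249, -0.001]
force: [-4.3, -0.7, 8.5]
grip_width: 0.0473
grasp_force: 25.0
```

The force rose to +8.5 N with the lower end at 0.060, so the sleeve is seated. I'll release it and go up.

```bash
python3 -m jog '[{"tx":0,"ty":0,"tz":0,"wx":0,"wy":0,"wz":0,"fingers":0},{"tx":0,"ty":0,"tz":0,"wx":0,"wy":0,"wz":0,"fingers":-0.8},{"tx":0,"ty":0,"tz":0,"wx":0,"wy":0,"wz":0,"fingers":-0.8},{"tx":0,"ty":0,"tz":0,"wx":0,"wy":0,"wz":0,"fingers":-0.8},{"tx":0,"ty":0,"tz":-0.06,"wx":0,"wy":0,"wz":0,"fingers":-0.8},{"tx":0,"ty":0,"tz":-0.18,"wx":0,"wy":0,"wz":0,"fingers":-0.8},{"tx":0,"ty":0,"tz":-0.32,"wx":0,"wy":0,"wz":0,"fingers":-0.8},{"tx":0,"ty":0,"tz":-0.45,"wx":0,"wy":0,"wz":0,"fingers":-0.8},{"tx":-0.1,"ty":-0.03,"tz":-0.5,"wx":0,"wy":0,"wz":0,"fingers":-0.8},{"tx":-0.25,"ty":-0.09,"tz":-0.5,"wx":0,"wy":0,"wz":0,"fingers":-0.8},{"tx":-0.4,"ty":-0.14,"tz":-0.5,"wx":0,"wy":0,"wz":0,"fingers":-0.8},{"tx":-0.55,"ty":-0.2,"tz":-0.5,"wx":0,"wy":0,"wz":0,"fingers":-0.8}]' 25
python3 - <<'E'
from h import *
o=env.get_obs();a=[]
for n,b in(("side",(225,120,395,265)),("top",(130,80,400,310))):
    im,d=get_image(n);np.savez(n+"2.npz",im=im,d=d);a.append(cv2.resize(im[b[1]:b[3],b[0]:b[2]],(400,341)))
cv2.imwrite("pics/rel.png",cv2.cvtColor(np.hstack(a),cv2.COLOR_RGB2BGR))
for n in("top","side"):
    f=np.load(n+"2.npz");im,d=f["im"],f["d"];P=cloud(n,d);H=hsv(im);h,s,v=[H[...,i].astype(int) for i in range(3)]
    b=dict(top=(285,118,375,200),side=(295,190,380,260))[n]
    m=box(((h<6)|(h>174))&(s>150)&(v>50)&(d>0)&(P[...,2]>.05)&(P[...,2]<.15),*b);q=P[m]
    if len(q)>4: print(n,"red",len(q),q.mean(0).round(4),[np.round(x,4) for x in cv2.minAreaRect(np.float32(q[:,:2]))],q[:,2].min(),q[:,2].max())
    b=dict(top=(150,118,215,180),side=(225,140,272,200))[n]
    m=box((h>8)&(h<24)&(s>130)&(d>0)&(P[...,2]>.03)&(P[...,2]<.2),*b);q=P[m]
    if len(q)>4: print(n,"sleeve",len(q),q.mean(0).round(4),q[:,2].min(),q[:,2].max())
print(o["ee_pos"],o["joints"].round(2))
E
```

```text
clock: 14.5
ee_pos: [0.5615, -0.0178, 0.2948]
ee_rot: [2.193, 2.249, 0.001]
force: [1.4, -0.5, 1.1]
grip_width: 0.0848
grasp_force: 0.0
top red 137 [ 0.4969 -0.2931  0.1079] [array([ 0.4971, -0.2932]), array([0.0455, 0.0266]), np.float64(4.3068)] 0.10084550129503758 0.11471805110868366
top sleeve 169 [0.6326 0.197  0.1183] 0.05224835078780899 0.13230542031968787
side red 120 [ 0.4948 -0.2971  0.1078] [array([ 0.5183, -0.2845]), array([0.1042, 0.0389]), np.float64(28.1999)] 0.06858119467281842 0.11550791050610909
side sleeve 202 [0.6224 0.1891 0.0998] 0.06276408131433121 0.13576531100890193
[ 0.56145624 -0.01779571  0.29480116] [-0.74  0.2   0.78  1.79 -0.15  1.21  0.1 ]
```

View pics/rel.png

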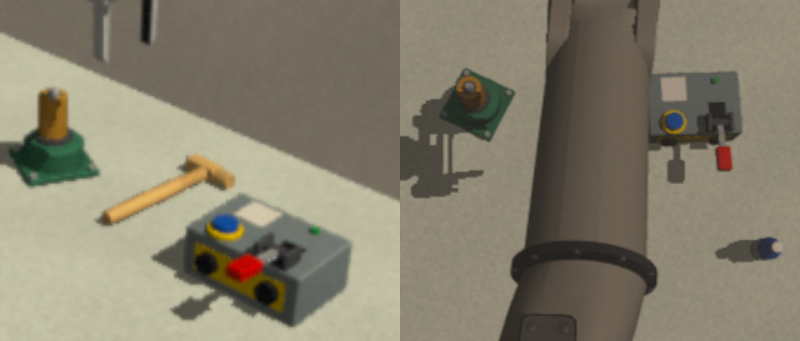

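The sleeve is down on the flange: its top is at 0.132 and the shaft tip shows at (53,92) in the crop. The lever grip measures (.4965,-.293,.10), as the geometry predicts. I'll move over it with the tool turned 90°.

```bash
python3 -m jog '[{"tx":-0.1,"ty":-0.03,"tz":0,"wx":0,"wy":0,"wz":0.08,"fingers":-0.3},{"tx":-0.2,"ty":-0.06,"tz":0,"wx":0,"wy":0,"wz":0.16,"fingers":-0.3},{"tx":-0.3,"ty":-0.09,"tz":0,"wx":0,"wy":0,"wz":0.24,"fingers":-0.3},{"tx":-0.4,"ty":-0.12,"tz":0,"wx":0,"wy":0,"wz":0.32,"fingers":-0.3},{"tx":-0.5,"ty":-0.14,"tz":0,"wx":0,"wy":0,"wz":0.4,"fingers":-0.3},{"tx":-0.6,"ty":-0.16,"tz":0,"wx":0,"wy":0,"wz":0.48,"fingers":-0.3},{"tx":-0.683,"ty":-0.18,"tz":0.05,"wx":0,"wy":0,"wz":0.56,"fingers":-0.3},{"tx":-0.683,"ty":-0.18,"tz":0.12,"wx":0,"wy":0,"wz":0.64,"fingers":-0.3},{"tx":-0.683,"ty":-0.18,"tz":0.19,"wx":0,"wy":0,"wz":0.72,"fingers":-0.3},{"tx":-0.683,"ty":-0.18,"tz":0.235,"wx":0,"wy":0,"wz":0.75,"fingers":-0.3},{"tx":-0.683,"ty":-0.18,"tz":0.235,"wx":0,"wy":0,"wz":0.75,"fingers":-0.3},{"tx":-0.683,"ty":-0.18,"tz":0.235,"wx":0,"wy":0,"wz":0.75,"fingers":-0.3}]' 15
python3 - <<'E'
from h import *
o=env.get_obs();print(tool((.4955,-.2928,.083)).round(4),o["joints"].round(2),Ro.from_rotvec(o["ee_rot"]).as_matrix().round(3))
E
```

```text
clock: 16.1
ee_pos: [0.4975, -0.2911, 0.2016]
ee_rot: [3.141, 0.043, 0.001]
force: [0.1, 0.3, 0.1]
grip_width: 0.061
grasp_force: 0.0
[-0.0055  0.0039  0.2965] [-0.41  0.46  1.11  1.88 -0.47  1.09 -0.66] [[ 1.     0.028  0.001]
 [ 0.028 -1.    -0.   ]
 [ 0.001  0.    -1.   ]]
```

```bash
python3 -m jog '[{"tx":-0.005,"ty":0.004,"tz":0.1,"wx":0,"wy":0,"wz":0,"fingers":-0.3},{"tx":-0.005,"ty":0.004,"tz":0.2,"wx":0,"wy":0,"wz":0,"fingers":-0.3},{"tx":-0.005,"ty":0.004,"tz":0.26,"wx":0,"wy":0,"wz":0,"fingers":-0.3},{"tx":-0.005,"ty":0.004,"tz":0.296,"wx":0,"wy":0,"wz":0,"fingers":-0.3},{"tx":-0.005,"ty":0.004,"tz":0.296,"wx":0,"wy":0,"wz":0,"fingers":-0.3},{"tx":-0.005,"ty":0.004,"tz":0.296,"wx":0,"wy":0,"wz":0,"fingers":0.3},{"tx":-0.005,"ty":0.004,"tz":0.296,"wx":0,"wy":0,"wz":0,"fingers":1},{"tx":-0.005,"ty":0.004,"tz":0.296,"wx":0,"wy":0,"wz":0,"fingers":1},{"tx":-0.005,"ty":0.004,"tz":0.296,"wx":0,"wy":0,"wz":0,"fingers":1},{"tx":-0.005,"ty":0.004,"tz":0.296,"wx":0,"wy":0,"wz":0,"fingers":1}]' 12
python3 - <<'E'
from h import *
o=env.get_obs();p=o["ee_pos"];print(p)
hx,hz=.571,.092
a0=np.arctan2(p[2]+.019-hz,hx-p[0]);r=np.hypot(p[2]+.019-hz,hx-p[0]);print(np.degrees(a0),r)
for a in [12,20,28,36,44,52,60,68,76,84,92,97]:
    A=np.radians(a);x=hx-r*np.cos(A);dy=(x-p[0])*.026
    print(a,tool((x,p[1]+dy,hz+r*np.sin(A)-.019),o).round(3))
E
```

```text
clock: 17.35
ee_pos: [0.4954, -0.2935, 0.0826]
ee_rot: [3.14, 0.039, 0.001]
force: [0.9, -6.3, -1.0]
grip_width: 0.028
grasp_force: 12.0
[ 0.49537029 -0.2935002   0.08264148]
7.265035900714843 0.07624179099411868
12 [ 0.003  0.    -0.016]
20 [ 0.01   0.    -0.041]
28 [ 0.021  0.    -0.065]
36 [ 0.035  0.    -0.088]
44 [ 0.052  0.    -0.108]
52 [ 0.072  0.    -0.126]
60 [ 0.094  0.    -0.141]
68 [ 0.118  0.    -0.153]
76 [ 0.143  0.    -0.161]
84 [ 0.169  0.    -0.165]
92 [ 0.196  0.    -0.166]
97 [ 0.212  0.    -0.165]
```

The lever is gripped at 28 mm. I'll lift it along the arc.

```bash
python3 -m jog '[{"tx":0.003,"ty":0,"tz":-0.016,"wx":0,"wy":0,"wz":0,"fingers":1},{"tx":0.01,"ty":0,"tz":-0.041,"wx":0,"wy":0,"wz":0,"fingers":1},{"tx":0.021,"ty":0,"tz":-0.065,"wx":0,"wy":0,"wz":0,"fingers":1},{"tx":0.035,"ty":0,"tz":-0.088,"wx":0,"wy":0,"wz":0,"fingers":1},{"tx":0.052,"ty":0,"tz":-0.108,"wx":0,"wy":0,"wz":0,"fingers":1},{"tx":0.072,"ty":0,"tz":-0.126,"wx":0,"wy":0,"wz":0,"fingers":1},{"tx":0.094,"ty":0,"tz":-0.141,"wx":0,"wy":0,"wz":0,"fingers":1},{"tx":0.118,"ty":0,"tz":-0.153,"wx":0,"wy":0,"wz":0,"fingers":1},{"tx":0.118,"ty":0,"tz":-0.153,"wx":0,"wy":0,"wz":0,"fingers":1}]' 12
python3 - <<'E'
from h import *
o=env.get_obs();p=o["ee_pos"];print(p,o["force"],tool((.578,-.2914,.092+.076-.019)),tool((.583,-.2914,.092+.075-.019)))
E
```

```text
clock: 18.48
ee_pos: [0.5427, -0.2921, 0.144]
ee_rot: [3.14, 0.039, 0.001]
force: [-1.8, -3.6, 3.6]
grip_width: 0.0277
grasp_force: 12.0
[ 0.54272743 -0.29210875  0.14403088] [-1.77282091 -3.57479421  3.58373894] [ 0.08820316  0.00046061 -0.01238616] [ 0.1006982   0.00077107 -0.00988063]
```

```bash
python3 -m jog '[{"tx":0.025,"ty":0,"tz":-0.008,"wx":0,"wy":0,"wz":0,"fingers":1},{"tx":0.05,"ty":0,"tz":-0.012,"wx":0,"wy":0,"wz":0,"fingers":1},{"tx":0.075,"ty":0,"tz":-0.013,"wx":0,"wy":0,"wz":0,"fingers":1},{"tx":0.1,"ty":0,"tz":-0.01,"wx":0,"wy":0,"wz":0,"fingers":1},{"tx":0.1,"ty":0,"tz":-0.01,"wx":0,"wy":0,"wz":0,"fingers":1},{"tx":0.1,"ty":0,"tz":-0.01,"wx":0,"wy":0,"wz":0,"fingers":1}]' 12
```

```text
clock: 19.23
ee_pos: [0.5829, -0.291, 0.1478]
ee_rot: [3.14, 0.039, 0.002]
force: [3.3, -5.0, 2.1]
grip_width: 0.0277
grasp_force: 12.0
```

```bash
python3 -m jog '[{"tx":0,"ty":0,"tz":0,"wx":0,"wy":0,"wz":0,"fingers":0},{"tx":0,"ty":0,"tz":0,"wx":0,"wy":0,"wz":0,"fingers":-0.3},{"tx":0,"ty":0,"tz":0,"wx":0,"wy":0,"wz":0,"fingers":-0.3},{"tx":0,"ty":0,"tz":0,"wx":0,"wy":0,"wz":0,"fingers":-0.3},{"tx":0,"ty":0,"tz":-0.06,"wx":0,"wy":0,"wz":0,"fingers":-0.3},{"tx":0,"ty":0,"tz":-0.16,"wx":0,"wy":0,"wz":0,"fingers":-0.3},{"tx":0,"ty":0,"tz":-0.28,"wx":0,"wy":0,"wz":0,"fingers":-0.3},{"tx":0,"ty":0,"tz":-0.38,"wx":0,"wy":0,"wz":0,"fingers":-0.3},{"tx":0,"ty":0,"tz":-0.4,"wx":0,"wy":0,"wz":0,"fingers":-0.3},{"tx":0,"ty":0,"tz":-0.4,"wx":0,"wy":0,"wz":0,"fingers":-0.3},{"tx":0,"ty":0,"tz":-0.4,"wx":0,"wy":0,"wz":0,"fingers":-0.3}]' 12
python3 - <<'E'
from h import *
im,d=get_image("side");cv2.imwrite("pics/end.png",cv2.resize(cv2.cvtColor(im[120:310,210:400],cv2.COLOR_RGB2BGR),None,fx=3,fy=3))
E
```

```text
clock: 20.6
ee_pos: [0.582, -0.2898, 0.3061]
ee_rot: [-3.141, -0.04, 0.003]
force: [0.3, -0.4, 0.6]
grip_width: 0.0615
grasp_force: 0.0
```

View pics/end.png

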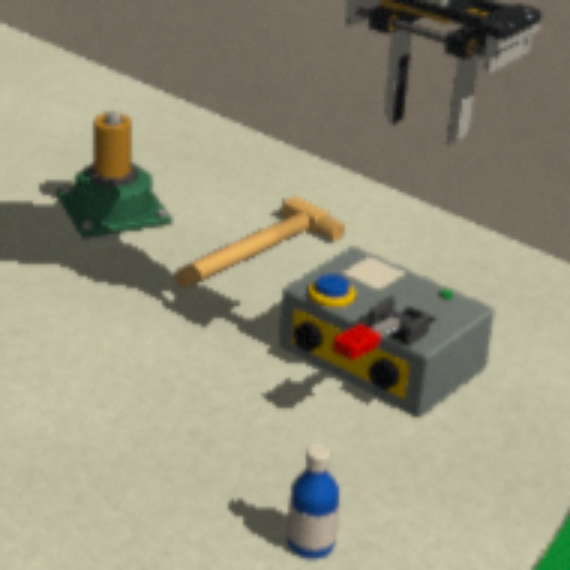

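The lever is down again, with the grip at (357,340) in the crop, so it was not past dead point on release. The sleeve and bystanders are fine. I'll regrip it harder and look before letting go.

```bash
python3 - <<'E'
from h import *
o=env.get_obs();print(o["ee_pos"],tool((.4955,-.293,.2)).round(4),tool((.4955,-.293,.082)).round(4))
E
```

```text
[ 0.58200592 -0.28992229  0.30623595] [-0.216   0.0024  0.2659] [-0.2155  0.0026  0.5609]
```

```bash
python3 -m jog '[{"tx":-0.1,"ty":0,"tz":0,"wx":0,"wy":0,"wz":0,"fingers":-0.3},{"tx":-0.216,"ty":0.002,"tz":0.08,"wx":0,"wy":0,"wz":0,"fingers":-0.3},{"tx":-0.216,"ty":0.002,"tz":0.2,"wx":0,"wy":0,"wz":0,"fingers":-0.3},{"tx":-0.216,"ty":0.002,"tz":0.34,"wx":0,"wy":0,"wz":0,"fingers":-0.3},{"tx":-0.216,"ty":0.002,"tz":0.46,"wx":0,"wy":0,"wz":0,"fingers":-0.3},{"tx":-0.216,"ty":0.002,"tz":0.54,"wx":0,"wy":0,"wz":0,"fingers":-0.3},{"tx":-0.216,"ty":0.002,"tz":0.56,"wx":0,"wy":0,"wz":0,"fingers":-0.3},{"tx":-0.216,"ty":0.002,"tz":0.56,"wx":0,"wy":0,"wz":0,"fingers":0.3},{"tx":-0.216,"ty":0.002,"tz":0.56,"wx":0,"wy":0,"wz":0,"fingers":1},{"tx":-0.216,"ty":0.002,"tz":0.56,"wx":0,"wy":0,"wz":0,"fingers":1},{"tx":-0.216,"ty":0.002,"tz":0.56,"wx":0,"wy":0,"wz":0,"fingers":1},{"tx":-0.216,"ty":0.002,"tz":0.56,"wx":0,"wy":0,"wz":0,"fingers":1}]' 35
python3 -m jog '[{"tx":0.003,"ty":0,"tz":-0.016,"wx":0,"wy":0,"wz":0,"fingers":1},{"tx":0.01,"ty":0,"tz":-0.041,"wx":0,"wy":0,"wz":0,"fingers":1},{"tx":0.021,"ty":0,"tz":-0.065,"wx":0,"wy":0,"wz":0,"fingers":1},{"tx":0.035,"ty":0,"tz":-0.088,"wx":0,"wy":0,"wz":0,"fingers":1},{"tx":0.052,"ty":0,"tz":-0.108,"wx":0,"wy":0,"wz":0,"fingers":1},{"tx":0.072,"ty":0,"tz":-0.126,"wx":0,"wy":0,"wz":0,"fingers":1},{"tx":0.094,"ty":0,"tz":-0.141,"wx":0,"wy":0,"wz":0,"fingers":1},{"tx":0.118,"ty":0,"tz":-0.153,"wx":0,"wy":0,"wz":0,"fingers":1},{"tx":0.143,"ty":0,"tz":-0.161,"wx":0,"wy":0,"wz":0,"fingers":1},{"tx":0.169,"ty":0,"tz":-0.165,"wx":0,"wy":0,"wz":0,"fingers":1},{"tx":0.196,"ty":0,"tz":-0.166,"wx":0,"wy":0,"wz":0,"fingers":1},{"tx":0.196,"ty":0,"tz":-0.166,"wx":0,"wy":0,"wz":0,"fingers":1}]' 35
python3 - <<'E'
from h import *
a=[]
for n,b in(("side",(290,150,390,260)),("top",(270,90,400,210))):
    im,d=get_image(n);a.append(cv2.resize(im[b[1]:b[3],b[0]:b[2]],(400,400),interpolation=cv2.INTER_CUBIC))
cv2.imwrite("pics/lift.png",cv2.cvtColor(np.hstack(a),cv2.COLOR_RGB2BGR))
E
```

```text
clock: 22.15
ee_pos: [0.4964, -0.2935, 0.0841]
ee_rot: [3.141, 0.04, 0.002]
force: [-0.9, 0.8, 7.4]
grip_width: 0.0281
grasp_force: 35.0
clock: 23.65
ee_pos: [0.5752, -0.2913, 0.1508]
ee_rot: [-3.141, -0.04, -0.0]
force: [-3.6, -0.1, 7.1]
grip_width: 0.0274
grasp_force: 35.0
```

View pics/lift.png

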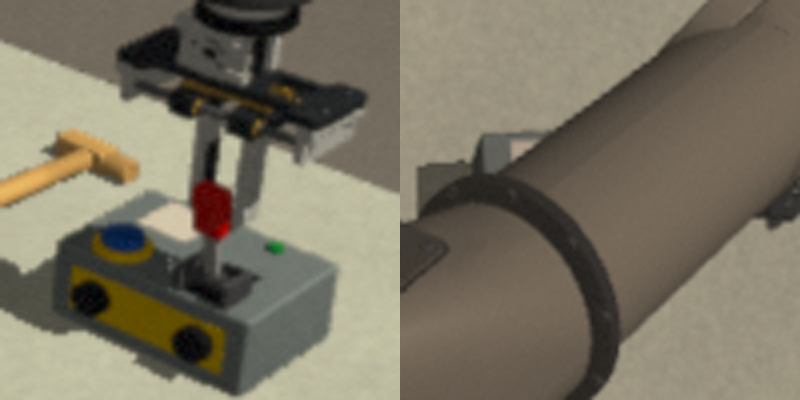

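The lever is nearly upright in the fingers, with its grip at (212,210) in the crop, but it lags a little. I'll push further back past dead point and watch the force.

```bash
python3 -m jog '[{"tx":0.012,"ty":0,"tz":0.001,"wx":0,"wy":0,"wz":0,"fingers":1},{"tx":0.025,"ty":0,"tz":0.004,"wx":0,"wy":0,"wz":0,"fingers":1},{"tx":0.035,"ty":0,"tz":0.006,"wx":0,"wy":0,"wz":0,"fingers":1},{"tx":0.035,"ty":0,"tz":0.006,"wx":0,"wy":0,"wz":0,"fingers":1}]' 35
python3 -m jog '[{"tx":0.01,"ty":0,"tz":0.002,"wx":0,"wy":0,"wz":0,"fingers":1},{"tx":0.02,"ty":0,"tz":0.004,"wx":0,"wy":0,"wz":0,"fingers":1},{"tx":0.02,"ty":0,"tz":0.004,"wx":0,"wy":0,"wz":0,"fingers":1}]' 35
python3 - <<'E'
from h import *
im,d=get_image("side");P=cloud("side",d);H=hsv(im);h,s,v=[H[...,i].astype(int) for i in range(3)]
m=box(((h<6)|(h>174))&(s>150)&(v>50)&(d>0),300,160,380,250);uv=np.argwhere(m)[:,::-1];print(len(uv),uv.mean(0),uv.min(0),uv.max(0),P[m].mean(0))
f=np.load("side0.npz");H=hsv(f["im"]);h,s,v=[H[...,i].astype(int) for i in range(3)]
m=box(((h<6)|(h>174))&(s>150)&(v>50)&(f["d"]>0),300,160,380,250);uv=np.argwhere(m)[:,::-1];print("start",len(uv),uv.mean(0),uv.min(0),uv.max(0))
b=(290,150,390,260);cv2.imwrite("pics/lift2.png",cv2.cvtColor(np.hstack([cv2.resize(q[b[1]:b[3],b[0]:b[2]],(400,440),interpolation=cv2.INTER_CUBIC) for q in (im,f["im"])]),cv2.COLOR_RGB2BGR))
E
```

```text
clock: 24.25
ee_pos: [0.5899, -0.2909, 0.149]
ee_rot: [3.141, 0.04, 0.003]
force: [-0.2, 0.8, 11.1]
grip_width: 0.0243
grasp_force: 40.9
clock: 24.62
ee_pos: [0.5982, -0.2907, 0.1476]
ee_rot: [3.141, 0.041, 0.004]
force: [1.2, -0.3, 11.8]
grip_width: 0.0218
grasp_force: 35.0
130 [346.39230769 204.82307692] [342 197] [351 213] [ 0.57259696 -0.29630456  0.17365271]
start 131 [348.15267176 204.        ] [343 196] [353 212]
```

View pics/lift2.png

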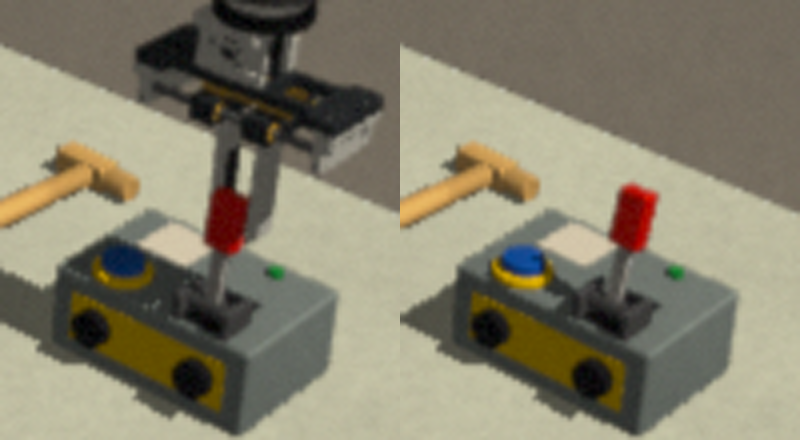

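The fingers have ridden onto the grip's rear edge. The lever's red centroid is at column 346.4, against 348.15 at the start and about 344.6 for vertical, so it is just past dead point. I'll tilt the tool back so the fingers turn the lever with them, then check.

```bash
cat >> h.py <<'E'
def red():
    im,d=get_image("side");H=hsv(im);h,s,v=[H[...,i].astype(int) for i in range(3)]
    uv=np.argwhere(box(((h<6)|(h>174))&(s>150)&(v>50)&(d>0),300,160,380,250))[:,::-1]
    o=env.get_obs();print("red",len(uv),uv.mean(0),uv.min(0),uv.max(0),"tcp",o["ee_pos"].round(4),"w",o["grip_width"],o["force"].round(1));return im
E
python3 -m jog '[{"tx":-0.003,"ty":0,"tz":0,"wx":0,"wy":-0.03,"wz":0,"fingers":1},{"tx":-0.006,"ty":0,"tz":0,"wx":0,"wy":-0.06,"wz":0,"fingers":1},{"tx":-0.01,"ty":0,"tz":0,"wx":0,"wy":-0.1,"wz":0,"fingers":1},{"tx":-0.01,"ty":0,"tz":0,"wx":0,"wy":-0.1,"wz":0,"fingers":1}]' 35
python3 -c "from h import *;red();print(Ro.from_rotvec(env.get_obs()['ee_rot']).as_matrix().round(2))"
```

```text
clock: 25.18
ee_pos: [0.5938, -0.2899, 0.1454]
ee_rot: [3.121, 0.043, -0.329]
force: [-0.2, -0.2, -0.6]
grip_width: 0.0007
grasp_force: 0.0
red 132 [345.5530303  205.08333333] [341 198] [350 213] tcp [ 0.5931 -0.2905  0.1456] w 0.0003838645322470145 [-0.   0.9  0.1]
[[ 0.98  0.03 -0.21]
 [ 0.03 -1.   -0.01]
 [-0.21  0.   -0.98]]
```

The fingers have closed behind the lever, and it seems to be leaning on them. If I draw them back slowly, it should settle to 0.

```bash
python3 -m jog '[{"tx":0.01,"ty":0,"tz":-0.002,"wx":0,"wy":0,"wz":0,"fingers":1},{"tx":0.02,"ty":0,"tz":-0.005,"wx":0,"wy":0,"wz":0,"fingers":1},{"tx":0.03,"ty":0,"tz":-0.007,"wx":0,"wy":0,"wz":0,"fingers":1},{"tx":0.04,"ty":0,"tz":-0.009,"wx":0,"wy":0,"wz":0,"fingers":1},{"tx":0.06,"ty":0,"tz":-0.013,"wx":0,"wy":0,"wz":0,"fingers":1},{"tx":0.08,"ty":0,"tz":-0.017,"wx":0,"wy":0,"wz":0,"fingers":1}]' 35
python3 -c "from h import *;red()"
```

```text
clock: 25.98
ee_pos: [0.6257, -0.2899, 0.1458]
ee_rot: [3.122, 0.039, -0.328]
force: [0.5, -0.1, 0.7]
grip_width: 0.0005
grasp_force: 0.0
red 141 [348.24113475 203.92907801] [342 196] [354 212] tcp [ 0.6266 -0.2896  0.1457] w 0.0003635778412419915 [ 1.5  0.5 -0.5]
```

The lever is at its starting position (column 348.2 against 348.15). I'll retreat up and away from it.

```bash
python3 -m jog '[{"tx":0,"ty":0,"tz":-0.06,"wx":0,"wy":0,"wz":0,"fingers":1},{"tx":0,"ty":0,"tz":-0.16,"wx":0,"wy":0,"wz":0,"fingers":1},{"tx":0,"ty":0,"tz":-0.28,"wx":0,"wy":0,"wz":0,"fingers":1},{"tx":0,"ty":0,"tz":-0.36,"wx":0,"wy":0,"wz":0,"fingers":1},{"tx":0,"ty":0,"tz":-0.36,"wx":0,"wy":0,"wz":0,"fingers":1},{"tx":0,"ty":0,"tz":-0.36,"wx":0,"wy":0,"wz":0,"fingers":1},{"tx":0,"ty":0,"tz":-0.36,"wx":0,"wy":0,"wz":0,"fingers":1}]' 35
python3 -c "
from h import *
im=red();cv2.imwrite('pics/final.png',cv2.resize(cv2.cvtColor(im[110:320,190:400],cv2.COLOR_RGB2BGR),None,fx=2.8,fy=2.8))"
```

```text
clock: 26.9
ee_pos: [0.6546, -0.289, 0.2856]
ee_rot: [3.122, 0.039, -0.33]
force: [-0.6, -0.3, -0.2]
grip_width: 0.0004
grasp_force: 0.0
red 132 [348.08333333 204.0530303 ] [343 196] [353 212] tcp [ 0.6547 -0.289   0.2857] w 0.0006005406757370419 [0.2 0.3 0.5]
```

View pics/final.png

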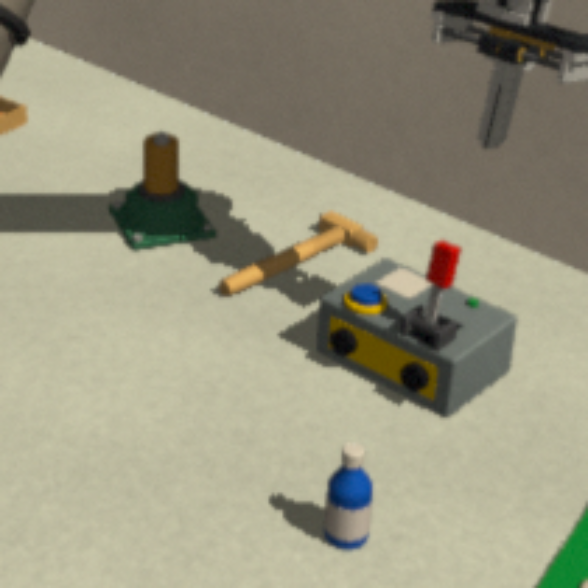

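The lever is up at (443,265), the sleeve is seated at (161,165), the bottle and mallet are where they were, and the arm is clear. Handing in.

```bash
python3 -c "
from cell import order
print(order.job_done())"
```

```text
the job is handed in; nothing more can be done
None
```

The job is handed in at about 27 s: the button press dropped the lever, the sleeve sits on the flange and is released, and the lever is back up and staying up; it fell back once on my first lift, so I lifted it a second time.

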